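# Gauge a milled channel and pass the full-depth plate

### The arm

A 6-joint arm with a two-finger parallel gripper is mounted at the origin on a cart in front of the work surface, level with it; the furniture and walls round the work are solid. World frame = base frame: x ahead of the robot, y to its left, z up, the work surface at z = 0. Lengths are in mm, angles in rad, forces in N, time in s.
With the tool pointing down it reaches from about 275 to 750 mm from the base axis. Payload 10.2 kg.
Tool frame: the origin (TCP) lies between the finger pads; the fingertips stand 17 mm ahead of it and the grasp point (between the pads) lies 2 mm behind it (tips_ahead is the distance from the TCP to the fingertips, in mm); z points along the fingers, y is the line along which they close (so a half turn about z gives the same grasp; the last joint's range is limited). The gripper opens to 85 mm and grips with 20 to 120 N. Pads are 22 mm wide; open, the fingers measure 114 mm over their backs; the gripper's body (76 mm by 85 mm) begins 54 mm behind the grasp point. The pads swing forward as they close: fully open they stand 13 mm farther back than shut.
Start: joints at [0.878, 0.313, 1.498, -0, 1.331, -0.223], TCP at [237.685, 468.121, 248.294] pointing down, gripper open.
Joint ranges: [-2.94, 2.94], [-0.97, 2.17], [0.19, 2.56], [-1.23, 4.37], [0.02, 3.11], [-2.88, 2.88]. Speed limits (rad/s): [2.39, 2.39, 3.01, 3.14, 3.14, 3.14].

### API

Orientations are given as a unit quaternion [w, x, y, z].
In Python, from rig import sense, capture, finish_job, boxes_of, tips_ahead gives the robot as it stands.
- The arm moves only by the tool drive_tool, never from a script. Its argument "commands" is text: rows parted by semicolons, each of 7 numbers parted by spaces: the shift along the world's x, y, z in units of 0.1 m (1.0 is 0.1 m), then the turn, a rotation vector about the world's x, y, z in units of pi/4 rad (1.0 is pi/4 rad), then the opening in per cent of the stroke, from 0 (shut) to 100 (fully open). A call has 1 to 20 rows; each row shifts and turns the commanded pose from where the row before left it; what a row does not reach is not made up. A row lasts 1/12 s, in which the tool goes at most 41.7 mm and 7.16 degrees, less where a joint would pass 70% of its speed; a pose out of reach is approached as far as the arm can. A call with a number of a shift or a turn outside -1 to 1 is refused whole. A call with a gripper value outside its range is refused whole. The fingers move at their own pace and stop on an object; "force" is the grip in N (left out, the last holds). Time passes only in rows, so rows that do not move let the fingers close. It gives the time, the measured TCP pose, the force, the opening and the grip force at its end, in the units of the state.
- sense(): the state, without advancing time (a new reading comes with each control period).
- capture(name): name is "scene" or "side" or "wrist"; returns a dict with "pixels" (400x640x3 uint8, blue, green, red), "fov_y" (degrees; the focal length in pixels is half the picture's height over the tangent of half this angle, whatever the lens; pixels are square), "cx", "cy" (the principal point, pixels), "k1" (the pictures are not rectified: a ray, as slopes to the right and down, at radius r is drawn at 1 + k1 r^2 times it, then the intrinsics apply), "position" and "attitude" of the camera in the world; the wrist camera has in their place "tool_from_camera" (4x4, takes a point from camera to tool coordinates, whose origin is the TCP and whose axes are the flange's). Camera axes: x right, y down, z forward; pixel columns grow to the right and rows downward; lengths in mm; the calibration is good to about 2 mm. A picture is of the moment at which its call begins: read the wrist's pose just before it. There is no depth.
- finish_job(): hands the job in; it is judged then, once.
Trained networks look in a picture, given as the dict that the camera call returned (one of the last four; its "shot" number tells which), for a name from the list of things; names that differ only in an ending like _2 or _b are one class to them, and where a whole thing is asked for, a point or a joint stands for the part that bears it (a point fixed in the world has none). Each returns a list of dicts, best first, with "confidence" (0 to 1); they miss things now and then, are a little off and sometimes report something else, mostly with a low value. They report only what shows in the picture. A call takes as long as a camera call. They do not tell look-alikes from the thing itself.
- boxes_of(picture, name): "position" ([column, row] in pixels, amid what is visible of it).
The state is a dict: "time_s": time; "joints": joint angles; "dq": joint speeds; "tau": joint torques, N m; "eef_pos": TCP position; "ee_rot": TCP orientation; "force": force on the tool from outside, world axes, zero at the start; "wrist_torque": the same for the moment, N m; "grip_width": opening from 0.0 (shut) to 1.0 (fully open); "grip_force": force on a finger pad.
Only numpy, scipy, OpenCV 4.12 (cv2) and the standard library are available. Lean on these libraries where they do the work, as an engineer would, in place of code of your own. Each camera call takes 0.05 s, during which the arm holds its last target. There are 200 camera calls.

### The job

Two flow-cell plates wait in the black nest: one channel is milled to the full 11 mm, the other was left at 6 mm. Lift the dial depth gauge off its grey rest, feel its sprung probe into the channel of either plate, press squarely until the gauge's base sits flat across the channel, with about 10 N and never as much as 25 N, and keep it pressed for a second to read the depth. Then stand the gauge back on its rest, its probe in the hole, and lay the full-depth plate flat in the steel tray; leave the other plate in the nest and the things round about undisturbed.

Things in the scene. Friction and masses are not known exactly. Their poses are not given: they have to be found in the camera images.
- gauge: dial depth gauge, 0.18 kg, upright on its rest at the start. Origin: centre of the underside of its base bar, on the probe's axis; z up. Steel base bar 22 (x) x 52 (y) x 10 mm; above it a black housing 22 (x) x 32 (y) mm, z = 10 to 66 mm, gripped across its 32 mm (y) sides; dial on its -x face, 4 mm proud; tail button on top, z = 72 to 76 mm, rises 14 mm as the probe goes in
- gauge_grip (a point): middle of the gauge's housing, on its axis, 45 mm above the underside of the base: a good height to grip at. When gauging, the base bar (its y) lies across the channel: gauge x along the plate's x, either way round
- gauge_base (a point): centre of the underside of the gauge's base bar (the gauge's origin). The dial (31 mm, centred 46 mm up) shows channel depth: its red pointer goes clockwise from twelve o'clock = 0, a tick each millimetre, 18 mm a turn; 14 with the probe free
- probe_tip (a point): rounded end of the gauge's probe, a steel pin of 3.5 mm diameter that stands 14 mm out of the base when free and slides in along z
- probe (a joint): how far the probe is pushed into the gauge, m: 0 = free, 0.014 = flush with the base. Its spring pushes out with 1.2 N at 0, plus 220 N/m. With the base flat on a plate the channel's depth is 0.014 minus this value (0.003 in the 11 mm channel, 0.008 in the 6 mm one, 0.014 on the plain top)
- plate_a: aluminium plate, 75 (x) x 50 (y) x 20 mm, 0.2 kg, loose in a bay of the nest. Origin: centre of underside; z up. One straight channel in its top, blind, along x: 54 mm long, centred lengthwise, 6 mm wide, 11 or 6 mm deep; its centre line is 4 to 8 mm to one side (+y or -y) of the plate's, differing from plate to plate. Dark dots at the corners: screw holes, of no account
- plate_b: aluminium plate, 75 (x) x 50 (y) x 20 mm, 0.2 kg, loose in a bay of the nest. Origin: centre of underside; z up. One straight channel in its top, blind, along x: 54 mm long, centred lengthwise, 6 mm wide, 11 or 6 mm deep; its centre line is 4 to 8 mm to one side (+y or -y) of the plate's, differing from plate to plate. Dark dots at the corners: screw holes, of no account
- plate_a_top (a point): centre of that plate's top face (20 mm above its origin). Of the two plates one has the 11 mm channel, the other the 6 mm one; they look alike and may be in either bay
- plate_b_top (a point): centre of that plate's top face (20 mm above its origin). Of the two plates one has the 11 mm channel, the other the 6 mm one; they look alike and may be in either bay
- nest: black gauging nest, fixed: base plate 104 (x) x 200 (y) x 6 mm with two bays centred at y = +57 and -57 mm, each ringed by low rails whose tops are 11.5 mm above the bench (1.2 mm play a side). Origin: centre of its underside; z up. The plates lie on the base plate, so their tops are 26 mm above the bench
- tray: shallow steel instrument tray, fixed, 125 (x) x 150 (y) mm, walls 2 mm thick, rim 15 mm high, floor 2 mm thick. Origin: centre of its underside; z up
- rest_top (a point): centre of the top of the gauge's rest, at the mouth of its hole: a grey fixed block 56 (x) x 76 (y) x 24 mm with a round hole of 14 mm, 20 mm deep, in which the probe hangs while the base bar lies on the block; axes as the block's
- bench_timer: white bench timer, 47 x 75 x 84 mm, loose bystander; origin at the centre of its underside
- stain_jar: blue ribbed staining jar with a white lid, 50 x 51 x 104 mm, loose bystander; origin at the centre of its underside
- pen_2: slim white pen, 145 mm long, lying in front of the nest, loose bystander; origin at its middle
- lens_tissue: flat booklet of lens tissue with a dark red end, 50 x 74 x 10 mm, loose bystander; origin at the centre of its underside
Mind the look-alikes: they are no part of the job. What is shaped like the gauge but green, turquoise or yellow is not meant.

How it is judged:
By the outcome, as a careful person would: the job done as asked, in the order asked, and still so for the second after the job is handed in, with the robot touching nothing.
It also fails if it takes over 72 s, if anything falls off the work surface, if the arm or the gripper's body presses on something with over 40 N, if the wrist force passes 120 N, or if a joint passes its speed limit or range.

## Working session

There is one attempt and no reset: what is moved stays moved. The work goes in short steps, Python scripts to look and compute and a tool call to move; the robot and the scene stay as the last step left them, time stands still between calls to the robot, and variables do not carry over. Pictures are saved under pics/ and viewed, at most 12 in all, crops included, and the job is handed in when it is done.

Besides the shell and the picture viewer there is one more tool, called after "Call:" by a JSON object that holds its "method" and its "body", one argument or row to a line. drive_tool: Moves the arm, as the interface text tells. Shifts and turns lie within -1 to 1; 1 stands for 0.1 m of shift or pi/4 rad of turn. Its arguments: {"type":"object","properties":{"commands":{"type":"string"},"force":{"type":"number"}},"required":["commands"]}

```bash
ls; mkdir -p pics; cat > h.py <<'E'
import numpy as np, cv2
from scipy.spatial.transform import Rotation as R
from rig import sense, capture, finish_job, boxes_of, tips_ahead
def q2R(q): return R.from_quat([q[1],q[2],q[3],q[0]]).as_matrix()
def cam(p,s=None):
    if "tool_from_camera" in p:
        T=np.array(p["tool_from_camera"]); Rt=q2R(s["ee_rot"])
        return Rt@T[:3,:3], Rt@T[:3,3]+np.array(s["eef_pos"])
    a=np.array(p["attitude"],float)
    return (q2R(a) if a.size==4 else a.reshape(3,3)), np.array(p["position"])
def f(p): return 200/np.tan(np.radians(p["fov_y"])/2)
def ray(p,uv,s=None):
    d=np.array([(uv[0]-p["cx"])/f(p),(uv[1]-p["cy"])/f(p)]); u=d.copy()
    for _ in range(30): u=d/(1+p["k1"]*(u@u))
    Rc,t=cam(p,s); return t, Rc@np.array([u[0],u[1],1])
def onz(p,uv,z,s=None):
    t,d=ray(p,uv,s); return t+d*(z-t[2])/d[2]
def proj(p,X,s=None):
    Rc,t=cam(p,s); c=Rc.T@(np.array(X,float)-t); u=c[:2]/c[2]; u=u*(1+p["k1"]*(u@u))
    return u*f(p)+[p["cx"],p["cy"]]
E
python3 - <<'E'
from h import *
s=sense(); print(s, tips_ahead)
for n in ["scene","side","wrist"]:
    p=capture(n); cv2.imwrite(f"pics/{n}0.png",p["pixels"])
    print(n,{k:v for k,v in p.items() if k!="pixels"})
    for o,z in [("gauge",38),("plate_a",26),("nest",6),("tray",5),("rest_top",24),("bench_timer",40),("stain_jar",50),("pen_2",5),("lens_tissue",10)]:
        try: print(o,[(np.round(b["position"]),round(b["confidence"],2),np.round(onz(p,b["position"],z,s))) for b in boxes_of(p,o)])
        except Exception as e: print(o,e)
E
```

```text
pics
{'time_s': 0.0, 'joints': array([ 8.77578303e-01,  3.13456108e-01,  1.49847017e+00,  5.46575876e-06,
        1.33097522e+00, -2.23409711e-01]), 'dq': array([0.00055653, 0.00059058, 0.0009024 , 0.00156877, 0.00140366,
       0.00121186]), 'tau': array([ 1.52874563e-04, -4.12277377e+01, -2.59741241e+01, -2.88114388e-04,
        4.29515829e-03, -4.72315733e-06]), 'eef_pos': array([237.53176724, 467.92145387, 247.7194757 ]), 'ee_rot': array([-2.91920452e-04,  2.32750359e-01,  9.72536294e-01, -5.85710921e-04]), 'force': array([-0.71045771,  0.24886412,  0.09089426]), 'wrist_torque': array([-0.00199929, -0.01202682,  0.0431629 ]), 'grip_force': 0.0, 'grip_width': 1.0004476904636825} 17.0
scene {'fov_y': 49.63148393617486, 'cx': 318.3569902401363, 'cy': 197.4704138372687, 'k1': -0.02747486094832534, 'position': array([-160.70882915, -414.10693188,  842.36920002]), 'attitude': array([-0.35138738,  0.81685309, -0.41896561,  0.18370017]), 'shot': 1}
gauge [(array([225., 158.]), 0.84, array([511., 405.,  38.])), (array([281., 166.]), 0.78, array([584., 247.,  38.])), (array([248., 173.]), 
[... 1812 characters left out ...]
[(array([257., 277.]), 0.84, array([ 371., -151.,   10.]))]
wrist {'fov_y': 68.03105768802024, 'cx': 321.0988998890003, 'cy': 202.7684551588159, 'k1': -0.018302749975217223, 'tool_from_camera': array([[ 3.83655801e-05, -9.60163939e-01, -2.79437308e-01,
         7.11118406e+01],
       [ 9.99999971e-01, -2.90358949e-05,  2.37064975e-04,
         2.24849204e-02],
       [-2.35734952e-04, -2.79437309e-01,  9.60163910e-01,
        -1.25795425e+02],
       [ 0.00000000e+00,  0.00000000e+00,  0.00000000e+00,
         1.00000000e+00]]), 'shot': 3}
gauge []
plate_a []
nest [(array([158., 393.]), 0.56, array([435.,  71.,   6.]))]
tray []
rest_top []
bench_timer []
stain_jar []
pen_2 []
lens_tissue []
```

```bash
python3 - <<'E'
import cv2
a=cv2.imread("pics/scene0.png")[110:350,150:500]; cv2.imwrite("pics/v1.png",cv2.resize(a,(800,549),interpolation=cv2.INTER_CUBIC))
E
```

```text
(no output)
```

View pics/v1.png

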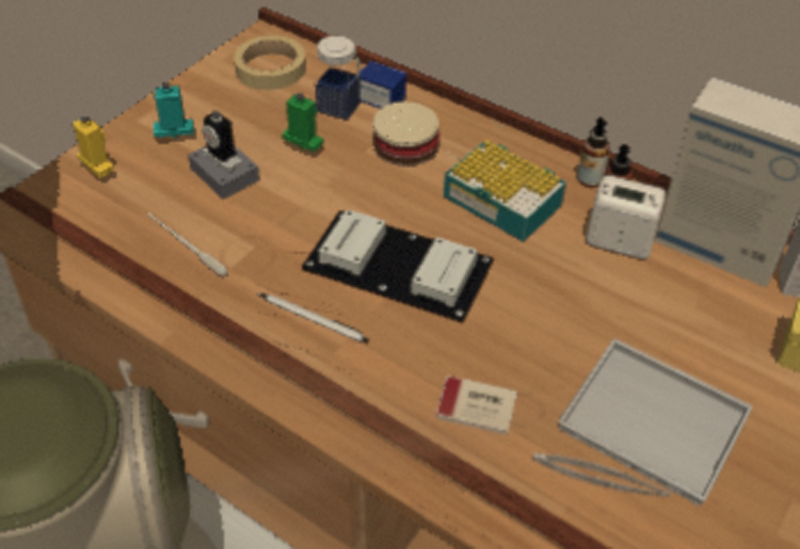

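The picture shows the black gauge on its grey rest at about (245,172). The yellow, turquoise and green look-alikes stand around it. The nest is at (327,229), the tray at (438,290), and a pen lies in front of the nest.

```bash
python3 - <<'E'
from h import *
a=capture("scene");b=capture("side")
def tri(u,v):
    A=np.zeros((3,3));B=np.zeros(3)
    for p,w in((a,u),(b,v)):
        t,d=ray(p,w);d/=np.linalg.norm(d);M=np.eye(3)-np.outer(d,d);A+=M;B+=M@t
    return np.round(np.linalg.solve(A,B))
for n,u,v in [("gauge",(248,173),(298,172)),("rest",(247,188),(297,185)),("plA",(347,230),(307,241)),("plB",(305,216),(299,215)),("nest",(327,229),(301,237)),("tray",(438,290),(300,322)),("jar",(300,146),(363,174))]: print(n,tri(u,v))
# tray corners from crop coords at rim z=15
for c in [(615,343),(748,408),(703,498),(560,425)]: print(np.round(onz(a,(150+c[0]*.4375,110+c[1]*.4375),15)))
E
```

```text
gauge [486. 285.  61.]
rest [480. 291.  11.]
plA [492. -43.  29.]
plB [475.  78.  29.]
nest [480.  10.   8.]
tray [ 464. -309.   15.]
jar [676. 246.  63.]
[ 520. -234.   15.]
[ 523. -380.   15.]
[ 401. -382.   15.]
[ 395. -235.   15.]
```

Call:
{"method": "drive_tool", "body": {
  "commands": "0.25 -0.18 -0.02 0 0 0 100;0.25 -0.18 -0.02 0 0 0 100;0.25 -0.18 -0.02 0 0 0 100;0.25 -0.18 -0.02 0 0 0 100;0.25 -0.18 -0.02 0 0 0 100;0.25 -0.18 -0.02 0 0 0 100;0.25 -0.18 -0.02 0 0 0 100;0.25 -0.18 -0.02 0 0 0 100;0.25 -0.18 -0.02 0 0 0 100;0.25 -0.18 -0.02 0 0 0 100;0 0 0 0 0 0 100;0 0 0 0 0 0 100"
}}

```text
time_s: 2.6
eef_pos: [488.4, 287.3, 227.8]
ee_rot: [-0.0, 0.234, 0.972, -0.0]
force: [-0.3, 0.5, -0.2]
grip_width: 0.999
grip_force: 0.0
```

```bash
python3 - <<'E'
from h import *
s=sense();p=capture("wrist");np.savez("w1.npz",s=s,p=p);cv2.imwrite("pics/w1.png",p["pixels"])
print(s["time_s"],s["eef_pos"],s["ee_rot"])
for o,z in [("gauge",60),("rest_top",24)]: print([(b["position"],b["confidence"],np.round(onz(p,b["position"],z,s))) for b in boxes_of(p,o)])
E
```

```text
2.6 [488.4004577  287.2547636  227.83519978] [-3.46643963e-04  2.33855039e-01  9.72271403e-01 -1.39253555e-04]
[([429.1, 151.1], 0.96, array([502., 400.,  60.])), ([334.0, 185.4], 0.95, array([491., 301.,  60.])), ([331.8, 276.0], 0.91, array([582., 253.,  60.])), ([169.9, 245.2], 0.64, array([469., 113.,  60.])), ([413.2, 33.1], 0.57, array([398., 425.,  60.])), ([149.1, 254.9], 0.51, array([468.,  86.,  60.])), ([333.3, 193.8], 0.21, array([498., 296.,  60.]))]
[([325.2, 164.4], 0.74, array([473., 300.,  24.]))]
```

View pics/w1.png

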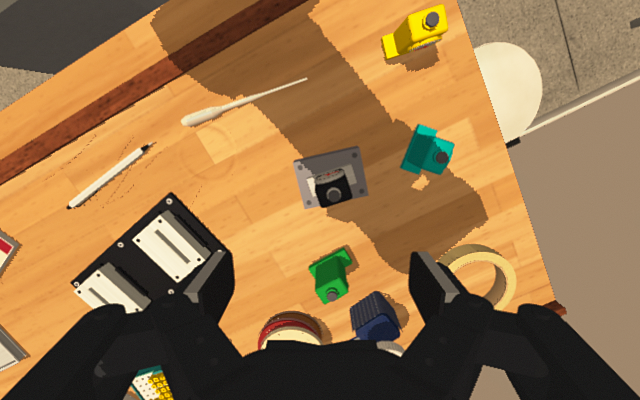

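The wrist view shows the rest at about (330,178) with the black gauge on it, and its tail button near (334,195). The nest and plates are lower left.

```bash
python3 - <<'E'
import cv2
a=cv2.imread("pics/w1.png")[135:215,280:380]; cv2.imwrite("pics/v3.png",cv2.resize(a,(750,600),interpolation=cv2.INTER_CUBIC))
E
```

```text
(no output)
```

View pics/v3.png

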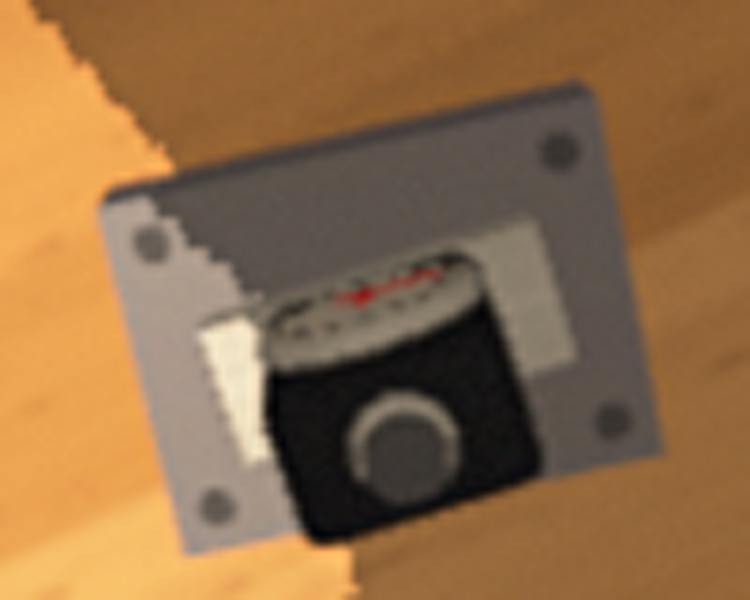

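The crop shows the bar tilted slightly on the rest, with the dial facing up in the image (−x side, towards the robot). The button is at crop (405,452).

```bash
python3 - <<'E'
from h import *
d=np.load("w1.npz",allow_pickle=True);s=d["s"].item();p=d["p"].item()
P=lambda c,z:onz(p,(280+c[0]/7.5-.43,135+c[1]/7.5-.43),z,s)
c=[P(x,24) for x in[(108,208),(600,100),(662,455),(186,555)]]
print("rest",np.mean(c,0),[np.linalg.norm(c[i]-c[i-1]) for i in range(4)])
ang=lambda v:np.degrees(np.arctan2(v[1],v[0]))
print("rest y",ang(c[1]-c[0]),ang(c[2]-c[3]),"x",ang(c[2]-c[1]),ang(c[3]-c[0]))
b=[P(x,34) for x in[(200,330),(535,218),(577,362),(250,465)]]
print("bar",np.mean(b,0),[np.linalg.norm(b[i]-b[i-1]) for i in range(4)],ang(b[1]-b[0]),ang(b[2]-b[3]),ang(b[2]-b[1]),ang(b[3]-b[0]))
print("button",P((405,452),100)); print("screws", [P(x,24) for x in[(151,243),(560,150),(613,420),(217,507)]])
print("tool y ang",ang(q2R(s["ee_rot"])[:,1]))
# nest: plates/ screws preliminary
for n in ["plate_a","nest"]: print([(b["position"],b["confidence"]) for b in []])
E
```

```text
rest [490.77080615 299.07476759  24.        ] [np.float64(55.07223579189322), np.float64(74.29237492428122), np.float64(55.03955565388911), np.float64(75.00210322890605)]
rest y 75.30476957269357 75.32288980031747 x -15.049580245848908 -15.787813641797426
bar [490.34573605 299.14047492  34.        ] [np.float64(21.664386248621465), np.float64(51.279560376962706), np.float64(22.27858892451536), np.float64(50.65586062814047)] 81.66624263054734 80.97440103054574 -9.376505800456759 -7.746734523982106
button [489.25924    299.23489136 100.        ]
screws [array([462.33672145, 273.68185187,  24.        ]), array([477.59558059, 333.97218719,  24.        ]), array([518.37567903, 323.66016625,  24.        ]), array([503.1256491 , 263.37915409,  24.        ])]
tool y ang 62.95172390525405
[]
[]
```

Call:
{"method": "drive_tool", "body": {
  "commands": "0.006 0.04 -0.2 0 0 0.136 100;0.006 0.04 -0.2 0 0 0.136 100;0.007 0.04 -0.2 0 0 0.136 100;0 0 -0.2 0 0 0 100;0 0 -0.2 0 0 0 100;0 0 -0.2 0 0 0 100;0 0 -0.15 0 0 0 100;0 0 -0.13 0 0 0 100;0 0 -0.08 0 0 0 100;0 0 -0.05 0 0 0 100;0 0 0 0 0 0 100;0 0 0 0 0 0 100"
}}

```text
time_s: 3.75
eef_pos: [489.6, 300.5, 67.9]
ee_rot: [0.0, 0.074, 0.997, 0.0]
force: [0.4, 0.6, 0.6]
grip_width: 1.0
grip_force: 0.0
```

```bash
python3 - <<'E'
from h import *
s=sense();p=capture("wrist");np.savez("w2.npz",s=s,p=p);cv2.imwrite("pics/w2.png",p["pixels"])
print(s["time_s"],s["eef_pos"],s["ee_rot"],s["force"],s["joints"])
E
```

```text
3.75 [489.64890885 300.48221238  67.88413516] [3.79796288e-04 7.43605122e-02 9.97231337e-01 1.73758614e-04] [0.36234953 0.58382325 0.61153802] [ 3.46559422e-01  6.16067439e-01  1.54397446e+00  8.13162032e-06
  9.80715464e-01 -1.07538299e+00]
```

View pics/w2.png

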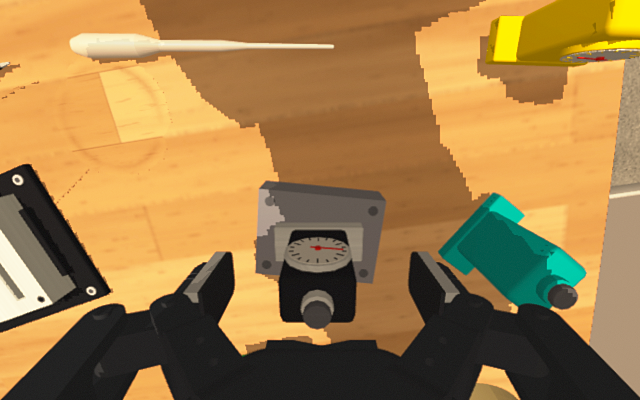

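The gauge is centred between the fingers, with its button at (318,305) and the bar square to the picture. I'm closing the gripper now.

Call:
{"method": "drive_tool", "body": {
  "commands": "0 0 0 0 0 0 20;0 0 0 0 0 0 20;0 0 0 0 0 0 20;0 0 0 0 0 0 20;0 0 0 0 0 0 20;0 0 0 0 0 0 20;0 0 0 0 0 0 20;0 0 0 0 0 0 20;0 0 0 0 0 0 20;0 0 0 0 0 0 20",
  "force": 60
}}

```text
time_s: 4.63
eef_pos: [489.8, 300.1, 67.6]
ee_rot: [0.0, 0.075, 0.997, 0.0]
force: [-0.6, -1.3, 4.9]
grip_width: 0.367
grip_force: 59.8
```

Call:
{"method": "drive_tool", "body": {
  "commands": "0 0 0.1 0 0 0 20;0 0 0.2 0 0 0 20;0 0 0.3 0 0 0 20;0 0 0.3 0 0 0 20;0 0 0.3 0 0 0 20;0 0 0.3 0 0 0 20;0 0 0.1 0 0 0 20;0 0 0 0 0 0 20;0 0 0 0 0 0 20;0 0 0 0 0 0 20"
}}

```text
time_s: 5.47
eef_pos: [488.8, 299.9, 225.0]
ee_rot: [-0.002, 0.075, 0.997, -0.001]
force: [0.3, -0.3, -2.5]
grip_width: 0.37
grip_force: 59.6
```

```bash
python3 - <<'E'
from h import *
s=sense();p=capture("wrist");np.savez("w3.npz",s=s,p=p);cv2.imwrite("pics/w3.png",p["pixels"])
print(s["time_s"],s["eef_pos"],s["ee_rot"],s["force"],s["grip_width"])
E
```

```text
5.4667 [488.83571253 299.85462071 225.03805489] [-1.79518105e-03  7.46313150e-02  9.97209269e-01 -7.85524977e-04] [ 0.31029807 -0.33237027 -2.46119012] 0.3698352255087001
```

Call:
{"method": "drive_tool", "body": {
  "commands": "-0.01 -0.2 0 0 0 0 20;-0.01 -0.3 0 0 0 0 20;-0.01 -0.35 0 0 0 0 20;-0.01 -0.35 0 0 0 0 20;-0.01 -0.35 0 0 0 0 20;-0.01 -0.35 0 0 0 0 20;-0.01 -0.35 0 0 0 0 20;-0.01 -0.3 0 0 0 0 20;0 -0.2 0 0 0 0 20;0 -0.08 0 0 0 0 20;0 0 0 0 0 0 20;0 0 0 0 0 0 20;0 0 0 0 0 0 20;0 0 0 0 0 0 20"
}}

```text
time_s: 6.68
eef_pos: [481.5, 18.2, 227.0]
ee_rot: [-0.0, 0.074, 0.997, 0.0]
force: [0.6, -0.2, -1.7]
grip_width: 0.366
grip_force: 60.0
```

```bash
python3 - <<'E'
from h import *
s=sense();p=capture("wrist");np.savez("w4.npz",s=s,p=p);cv2.imwrite("pics/w4.png",p["pixels"])
print(s["time_s"],s["eef_pos"],s["ee_rot"],s["force"],s["grip_width"])
a=p["pixels"]
print([(b["position"],round(b["confidence"],2),np.round(onz(p,b["position"],26,s),1)) for b in boxes_of(p,"plate_a")])
cv2.imwrite("pics/v4.png",cv2.resize(a[50:350,120:520],(800,600),interpolation=cv2.INTER_CUBIC))
E
```

```text
6.6833 [481.49346917  18.22567905 227.03243131] [-2.71122888e-04  7.38635406e-02  9.97268312e-01  1.35720479e-04] [ 0.64074124 -0.22287861 -1.73631954] 0.36592126286077864
[([280.7, 196.2], 0.85, array([490.7, -29.6,  26. ])), ([376.9, 173.6], 0.59, array([480.8,  81.6,  26. ]))]
```

View pics/v4.png

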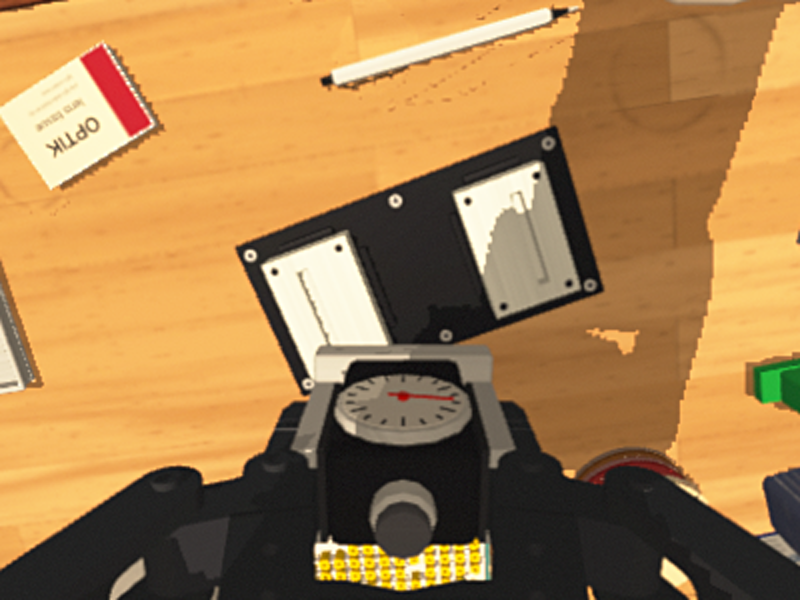

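The right plate's corners are near crop (454,191), (541,161), (581,290) and (497,319), and its channel runs (517,193)–(545,283). The dial reads about 14 with the probe free, as it should. I'll work out the pose and then look from nearer.

```bash
python3 - <<'E'
from h import *
d=np.load("w4.npz",allow_pickle=True);s=d["s"].item();p=d["p"].item()
P=lambda c,z:onz(p,(120+c[0]/2-.25,50+c[1]/2-.25),z,s)
ang=lambda v:np.degrees(np.arctan2(v[1],v[0]))
c=[P(x,26) for x in[(454,191),(541,161),(581,290),(497,319)]]
print(np.mean(c,0),[np.linalg.norm(c[i]-c[i-1]) for i in range(4)],[ang(c[1]-c[0]),ang(c[2]-c[3]),ang(c[2]-c[1]),ang(c[3]-c[0])])
e=[P((517,193),26),P((545,283),26)];print(e,ang(e[1]-e[0]))
n=[P(x,6) for x in[(236,246),(556,126),(603,291),(310,395)]];print("nest",np.mean(n,0),ang(n[1]-n[0]),np.linalg.norm(n[1]-n[0]))
l=[P(x,26) for x in[(261,264),(348,232)]];print("left",l,ang(l[1]-l[0]))
print("tool y",ang(q2R(s["ee_rot"])[:,1]))
E
```

```text
[478.10531229  84.26362373  26.        ] [np.float64(77.6923576570884), np.float64(49.06577440179736), np.float64(76.70919570468216), np.float64(50.32915255089621)] [np.float64(100.51833325228598), np.float64(101.67600715866618), np.float64(12.518451231722075), np.float64(11.568671085368177)]
[array([450.92800821,  85.93245334,  26.        ]), array([503.62358212,  96.91585038,  26.        ])] 11.773658071291552
nest [489.82416005  29.71407389   6.        ] 101.7732821315601 197.10449253983404
left [array([469.03327641, -60.43030043,  26.        ]), array([458.4397764 ,  -8.81591208,  26.        ])] 101.59849557898822
tool y 81.52814219818316
```

Call:
{"method": "drive_tool", "body": {
  "commands": "0.1 0.17 -0.15 0 0 0.112 20;0.1 0.17 -0.15 0 0 0.112 20;0.1 0.17 -0.15 0 0 0.112 20;0.1 0.17 -0.15 0 0 0.112 20;0.1 0.16 -0.15 0 0 0 20;0 0 -0.02 0 0 0 20;0 0 0 0 0 0 20;0 0 0 0 0 0 20;0 0 0 0 0 0 20;0 0 0 0 0 0 20"
}}

```text
time_s: 7.62
eef_pos: [531.7, 100.7, 151.1]
ee_rot: [0.001, -0.101, 0.995, -0.0]
force: [0.7, -0.6, -0.8]
grip_width: 0.365
grip_force: 60.0
```

```bash
python3 - <<'E'
from h import *
s=sense();p=capture("wrist");np.savez("w5.npz",s=s,p=p)
print(s["time_s"],s["eef_pos"],s["ee_rot"],s["force"])
a=p["pixels"]
print([(b["position"],round(b["confidence"],2),np.round(onz(p,b["position"],26,s),1)) for b in boxes_of(p,"plate_a")])
c=proj(p,[477,91,26],s);print(c)
x0,y0=120,60
a=cv2.resize(a[y0:y0+300,x0:x0+400],(800,600),interpolation=cv2.INTER_CUBIC)
cv2.imwrite("pics/v5.png",a)
E
```

```text
7.6167 [531.71015452 100.65084405 151.14467136] [ 6.74998392e-04 -1.00722913e-01  9.94914280e-01 -1.21017260e-04] [ 0.67969381 -0.62033093 -0.8473836 ]
[([176.8, 132.3], 0.67, array([498.2, -28.2,  26. ])), ([314.2, 135.9], 0.61, array([478.4,  84. ,  26. ]))]
[322.80358478 135.89037838]
```

View pics/v5.png

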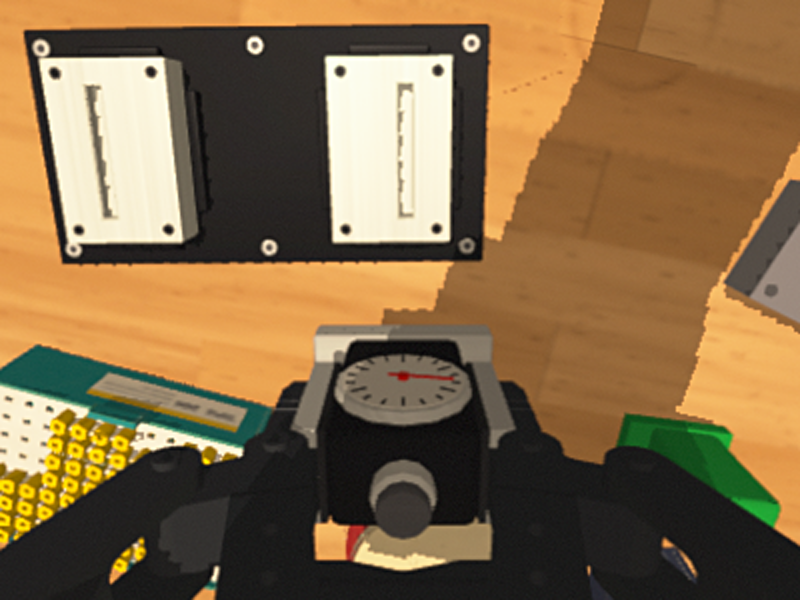

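The channel of the right-hand plate runs upright in the crop from (405,84) to (405,216). The bar is centred at column 404 and square to the plate.

```bash
python3 - <<'E'
from h import *
d=np.load("w5.npz",allow_pickle=True);s=d["s"].item();p=d["p"].item()
P=lambda c,z:onz(p,(120+c[0]/2-.25,60+c[1]/2-.25),z,s)
ang=lambda v:np.degrees(np.arctan2(v[1],v[0]))
def quad(q):
    c=[P(x,26) for x in q]
    print(np.mean(c,0),[np.linalg.norm(c[i]-c[i-1]) for i in range(4)],[ang(c[1]-c[0]),ang(c[2]-c[3]),ang(c[2]-c[1]),ang(c[3]-c[0])])
quad([(325,56),(453,54),(451,241),(332,243)]); quad([(40,57),(167,55),(184,243),(64,243)])
# refine channel columns by gradient rows
g=cv2.cvtColor(p["pixels"],cv2.COLOR_BGR2GRAY).astype(float)
for r in range(105,166,10): print(r,g[r,312:333].astype(int))
e=[P((405,84),26),P((405,216),26)];m=np.mean(e,0);print(e,ang(e[1]-e[0]),m)
Rt=q2R(s["ee_rot"]);print("tool y",ang(Rt[:,1]))
tool=np.array(s["eef_pos"]); print("delta tool frame",Rt.T@(m-tool),"world",m-tool)
# bar in tool: front top edge at tool z=33.6
t,dd=ray(p,(321.75,60+345/2),s); 
for c in [(315,330),(493,330),(315,360),(493,360)]:
    t,dd=ray(p,(120+c[0]/2-.25,60+c[1]/2-.25),s);a=Rt.T@(t-tool);b=Rt.T@dd
    print(a+b*(33.6-a[2])/b[2], a+b*(43.6-a[2])/b[2])
E
```

```text
[478.33870048  84.57663938  26.        ] [np.float64(75.81464769132388), np.float64(50.81645383619507), np.float64(75.6679592279748), np.float64(51.38904075895619)] [np.float64(102.38623001160417), np.float64(102.54568912822472), np.float64(12.234968098107398), np.float64(11.80267730259914)]
[501.55446821 -28.0632777   26.        ] [np.float64(75.94594346250636), np.float64(51.20227416099571), np.float64(76.38106181143989), np.float64(52.474581318604166)] [np.float64(102.00662920769716), np.float64(101.49266969211351), np.float64(10.891239997045858), np.float64(9.926191347222161)]
105 [248 248 248 248 250 249 217 154 145 193 236 236 208 161 199 243 251 249
 247 247 248]
115 [247 248 247 247 249 246 218 193 215 219 236 248 248 241 223 238 250 248
 246 246 248]
125 [247 247 247 247 247 247 220 160 218 250 247 247 246 239 222 236 249 248
 245 246 247]
135 [246 246 246 246 245 246 227 169 217 250 247 246 246 237 221 235 249 247
 244 245 247]
145 [246 246 245 244 245 244 224 162 213 250 247 245 244 236 219 234 247 245
 243 244 245]
155 [246 245 245 244 243 246 232 165 147 217 248 245 244 235 218 233 246 244
 241 242 244]
165 [244 244 243 243 241 243 234 178 145 214 251 249 247 243 233 232 244 242
 241 241 242]
[array([450.76848149,  85.13600094,  26.        ]), array([503.13555   ,  95.90869338,  26.        ])] 11.624435978562667 [476.95201575  90.52234716  26.        ]
tool y 101.56158958300146
delta tool frame [ 55.84203805   1.09885467 125.07073314] world [ -54.75813877  -10.12849689 -125.14467136]
[ 11.53811177 -24.98486636  33.6       ] [  7.80357071 -26.55928961  43.6       ]
[11.537129   26.00220769 33.6       ] [ 7.80252629 27.62655983 43.6       ]
[  2.24629175 -25.37378255  33.6       ] [ -2.07119009 -26.97260523  43.6       ]
[ 2.24464744 26.4034482  33.6       ] [-2.07293756 28.05297296 43.6       ]
```

Call:
{"method": "drive_tool", "body": {
  "commands": "-0.14 -0.026 -0.12 0 0 0 20;-0.14 -0.026 -0.12 0 0 0 20;-0.14 -0.026 -0.12 0 0 0 20;-0.125 -0.026 -0.12 0 0 0 20;0 0 -0.11 0 0 0 20;0 0 0 0 0 0 20;0 0 0 0 0 0 20;0 0 0 0 0 0 20;0 0 0 0 0 0 20"
}}

```text
time_s: 8.47
eef_pos: [477.8, 90.7, 92.1]
ee_rot: [0.001, -0.101, 0.995, -0.0]
force: [-0.2, 0.2, -2.0]
grip_width: 0.367
grip_force: 60.0
```

```bash
python3 - <<'E'
from h import *
s=sense();p=capture("wrist");np.savez("w6.npz",s=s,p=p)
Rt=q2R(s["ee_rot"]);t=np.array(s["eef_pos"]);m=np.array([476.95,90.52,26])
print(s["time_s"],t,"err tool",Rt.T@(m-t),s["force"],s["wrist_torque"],np.degrees(np.arctan2(Rt[1,1],Rt[0,1])), Rt[:,2])
E
```

```text
8.4667 [477.75659266  90.68226712  92.08515764] err tool [9.26560503e-01 3.05058591e-02 6.60837767e+01] [-0.23272058  0.17082874 -1.96899687] [ 0.02447804 -0.0176677   0.01257725] 101.60169760575495 [ 1.62174832e-03 -8.79430767e-05 -9.99998681e-01]
```

```bash
python3 - <<'E'
from h import *
d=np.load("w6.npz",allow_pickle=True);s=d["s"].item();p=d["p"].item()
a=p["pixels"][130:250,240:400];cv2.imwrite("pics/v6.png",cv2.resize(a,(800,600),interpolation=cv2.INTER_CUBIC))
E
```

```text
(no output)
```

View pics/v6.png

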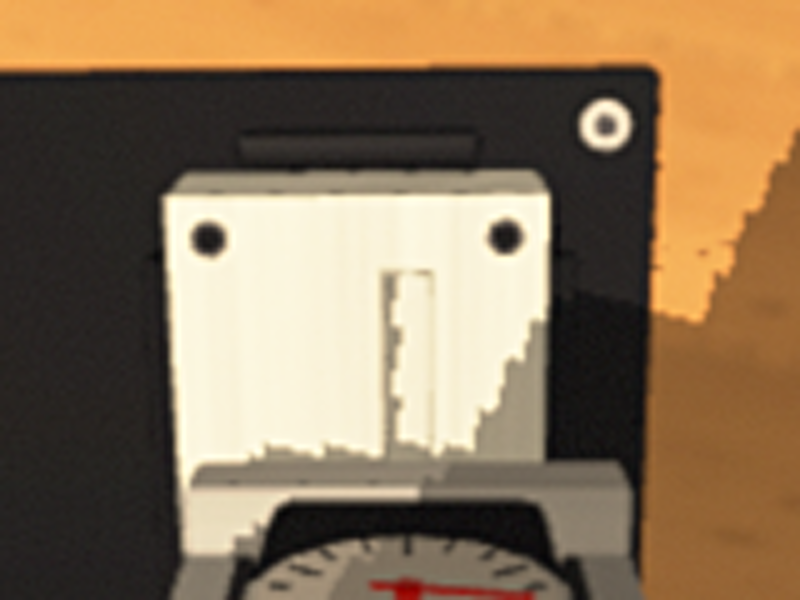

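The channel is centred at crop column 410 and the bar at 409, so they line up to about 0.2 mm. I'm going down to feel for the channel.

Call:
{"method": "drive_tool", "body": {
  "commands": "0 0 -0.05 0 0 0 20;0 0 -0.04 0 0 0 20;0 0 -0.03 0 0 0 20;0 0 -0.01 0 0 0 20;0 0 0 0 0 0 20;0 0 0 0 0 0 20;0 0 0 0 0 0 20"
}}

```text
time_s: 9.1
eef_pos: [477.2, 90.7, 78.4]
ee_rot: [0.0, -0.101, 0.995, 0.0]
force: [-0.1, 0.3, -1.7]
grip_width: 0.365
grip_force: 60.0
```

Call:
{"method": "drive_tool", "body": {
  "commands": "0 0 -0.02 0 0 0 20;0 0 -0.02 0 0 0 20;0 0 -0.015 0 0 0 20;0 0 0 0 0 0 20;0 0 0 0 0 0 20;0 0 0 0 0 0 20"
}}

```text
time_s: 9.6
eef_pos: [477.1, 90.7, 72.8]
ee_rot: [-0.0, -0.101, 0.995, 0.0]
force: [-0.5, -0.3, -2.0]
grip_width: 0.371
grip_force: 60.0
```

Call:
{"method": "drive_tool", "body": {
  "commands": "0 0 -0.01 0 0 0 20;0 0 -0.01 0 0 0 20;0 0 -0.005 0 0 0 20;0 0 0 0 0 0 20;0 0 0 0 0 0 20"
}}

```text
time_s: 10.02
eef_pos: [477.2, 90.7, 70.4]
ee_rot: [0.0, -0.101, 0.995, -0.0]
force: [0.5, -0.5, -0.4]
grip_width: 0.372
grip_force: 60.0
```

Call:
{"method": "drive_tool", "body": {
  "commands": "0 0 -0.005 0 0 0 20;0 0 0 0 0 0 20;0 0 0 0 0 0 20"
}}

```text
time_s: 10.27
eef_pos: [477.1, 90.7, 69.8]
ee_rot: [0.0, -0.101, 0.995, -0.0]
force: [-0.4, 0.3, 0.0]
grip_width: 0.367
grip_force: 60.0
```

Call:
{"method": "drive_tool", "body": {
  "commands": "0 0 -0.003 0 0 0 20;0 0 0 0 0 0 20;0 0 0 0 0 0 20"
}}

```text
time_s: 10.52
eef_pos: [477.2, 90.7, 69.6]
ee_rot: [0.0, -0.101, 0.995, -0.0]
force: [-1.0, 0.5, 2.5]
grip_width: 0.365
grip_force: 60.5
```

Call:
{"method": "drive_tool", "body": {
  "commands": "0 0 -0.002 0 0 0 20;0 0 0 0 0 0 20;0 0 0 0 0 0 20"
}}

```text
time_s: 10.77
eef_pos: [477.2, 90.7, 69.6]
ee_rot: [0.0, -0.101, 0.995, -0.0]
force: [-0.6, 0.3, 5.4]
grip_width: 0.368
grip_force: 60.9
```

Call:
{"method": "drive_tool", "body": {
  "commands": "0 0 -0.0025 0 0 0 20;0 0 0 0 0 0 20;0 0 0 0 0 0 20;0 0 0 0 0 0 20"
}}

```text
time_s: 11.1
eef_pos: [477.2, 90.7, 69.6]
ee_rot: [0.0, -0.101, 0.995, -0.0]
force: [-2.8, -1.0, 8.4]
grip_width: 0.37
grip_force: 61.4
```

Call:
{"method": "drive_tool", "body": {
  "commands": "0 0 0 0 0 0 20;0 0 0 0 0 0 20;0 0 0 0 0 0 20;0 0 0 0 0 0 20;0 0 0 0 0 0 20;0 0 0 0 0 0 20;0 0 0 0 0 0 20;0 0 0 0 0 0 20;0 0 0 0 0 0 20;0 0 0 0 0 0 20;0 0 0 0 0 0 20;0 0 0 0 0 0 20;0 0 0 0 0 0 20;0 0 0 0 0 0 20;0 0 0 0 0 0 20"
}}

```text
time_s: 12.35
eef_pos: [477.2, 90.7, 69.6]
ee_rot: [0.0, -0.101, 0.995, -0.0]
force: [-2.5, -0.7, 7.8]
grip_width: 0.364
grip_force: 61.4
```

```bash
python3 - <<'E'
from h import *
s=sense();p=capture("wrist");np.savez("w7.npz",s=s,p=p)
print(s["eef_pos"],s["force"],s["wrist_torque"])
a=p["pixels"][170:290,240:400];cv2.imwrite("pics/v7.png",cv2.resize(a,(800,600),interpolation=cv2.INTER_CUBIC))
E
```

```text
[477.2074726   90.7369337   69.58257437] [-2.50010118 -0.67053621  7.79526912] [-0.03661358  0.44038657 -0.04571137]
```

View pics/v7.png

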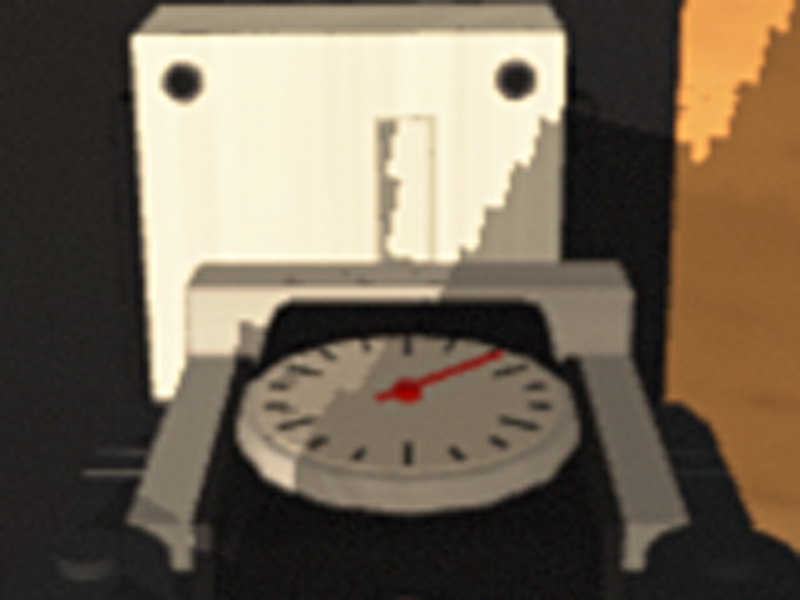

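The pointer stands at about 225° clockwise from the dial's twelve o'clock. That mark is at the picture's bottom, because the button side is nearest the bottom edge. So it reads about 11 mm: the right-hand plate (+y bay) is the full-depth one. It was held flat at about 9.6 N for over a second, so the gauge can go back to its rest.

Call:
{"method": "drive_tool", "body": {
  "commands": "0 0 0.02 0 0 0 20;0 0 0.05 0 0 0 20;0 0 0.1 0 0 0 20;0 0 0.2 0 0 0 20;0 0 0.3 0 0 0 20;0 0 0.3 0 0 0 20;0.016 0.26 0.03 0 0 -0.112 20;0.016 0.26 0 0 0 -0.112 20;0.016 0.26 0 0 0 -0.112 20;0.016 0.26 0 0 0 -0.112 20;0.016 0.26 0 0 0 0 20;0.016 0.26 0 0 0 0 20;0.016 0.26 0 0 0 0 20;0.016 0.26 0 0 0 0 20;0 0 0 0 0 0 20;0 0 0 0 0 0 20;0 0 0 0 0 0 20;0 0 0 0 0 0 20"
}}

```text
time_s: 13.9
eef_pos: [489.9, 297.9, 169.3]
ee_rot: [-0.0, 0.075, 0.997, -0.0]
force: [0.4, -1.2, -2.3]
grip_width: 0.365
grip_force: 60.3
```

Call:
{"method": "drive_tool", "body": {
  "commands": "0 0.011 -0.2 0 0 0 20;0 0.011 -0.2 0 0 0 20;0 0 -0.2 0 0 0 20;0 0 -0.2 0 0 0 20;0 0 -0.1 0 0 0 20;0 0 -0.07 0 0 0 20;0 0 -0.02 0 0 0 20;0 0 0 0 0 0 20;0 0 0 0 0 0 20;0 0 0 0 0 0 20"
}}

```text
time_s: 14.73
eef_pos: [490.4, 301.0, 71.1]
ee_rot: [0.001, 0.075, 0.997, 0.0]
force: [-0.2, 0.8, -2.1]
grip_width: 0.367
grip_force: 60.3
```

Call:
{"method": "drive_tool", "body": {
  "commands": "0 0 -0.01 0 0 0 20;0 0 -0.005 0 0 0 20;0 0 0 0 0 0 20;0 0 0 0 0 0 20"
}}

```text
time_s: 15.07
eef_pos: [489.9, 301.0, 68.7]
ee_rot: [0.0, 0.075, 0.997, 0.0]
force: [-0.1, 0.7, -1.7]
grip_width: 0.367
grip_force: 60.3
```

Call:
{"method": "drive_tool", "body": {
  "commands": "0 -0.005 -0.008 0 0 0 20;0 0 -0.005 0 0 0 20;0 0 0 0 0 0 20;0 0 0 0 0 0 20"
}}

```text
time_s: 15.4
eef_pos: [490.0, 300.4, 67.6]
ee_rot: [0.0, 0.075, 0.997, 0.0]
force: [-1.8, -1.4, 4.1]
grip_width: 0.368
grip_force: 60.9
```

Call:
{"method": "drive_tool", "body": {
  "commands": "0 0 0 0 0 0 45;0 0 0 0 0 0 55;0 0 0 0 0 0 70;0 0 0 0 0 0 100;0 0 0 0 0 0 100;0 0 0 0 0 0 100;0 0 0 0 0 0 100;0 0 0.05 0 0 0 100;0 0 0.1 0 0 0 100;0 0 0.2 0 0 0 100;0 0 0.3 0 0 0 100;0 0 0.3 0 0 0 100;0 0 0.3 0 0 0 100;0 0 0 0 0 0 100;0 0 0 0 0 0 100;0 0 0 0 0 0 100"
}}

```text
time_s: 16.73
eef_pos: [489.5, 300.3, 192.1]
ee_rot: [-0.0, 0.075, 0.997, -0.0]
force: [-0.0, -0.0, -1.3]
grip_width: 1.002
grip_force: 0.0
```

```bash
python3 - <<'E'
from h import *
s=sense();p=capture("wrist");np.savez("w8.npz",s=s,p=p);cv2.imwrite("pics/v8.png",p["pixels"])
print(s["eef_pos"],s["force"])
E
```

```text
[489.54892597 300.30744942 192.06879062] [-0.02807115 -0.03678153 -1.2731533 ]
```

View pics/v8.png

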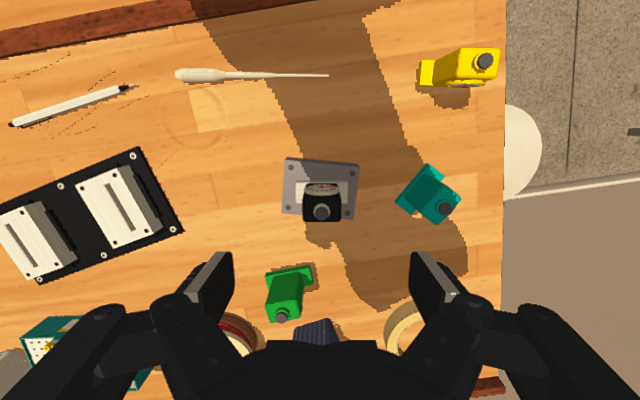

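The gauge stands upright on its rest, with its button at (321,210), and the neighbours are untouched. Next is the full-depth plate in the +y bay.

Call:
{"method": "drive_tool", "body": {
  "commands": "-0.014 -0.27 0 0 0 0 100;-0.014 -0.27 0 0 0 0.112 100;-0.014 -0.27 0 0 0 0.112 100;-0.014 -0.27 0 0 0 0.112 100;-0.014 -0.27 0 0 0 0.113 100;-0.014 -0.27 -0.1 0 0 0 100;-0.014 -0.27 -0.2 0 0 0 100;-0.014 -0.26 -0.2 0 0 0 100;0 0 -0.25 0 0 0 100;0 0 -0.25 0 0 0 100;0 0 -0.2 0 0 0 100;0 0 -0.1 0 0 0 100;0 0 0 0 0 0 100;0 0 0 0 0 0 100;0 0 0 0 0 0 100"
}}

```text
time_s: 18.03
eef_pos: [479.2, 85.5, 63.2]
ee_rot: [0.001, -0.102, 0.995, -0.0]
force: [0.5, -1.1, -0.0]
grip_width: 0.998
grip_force: 0.0
```

Call:
{"method": "drive_tool", "body": {
  "commands": "-0.008 -0.008 -0.15 0 0 0 100;0 0 -0.12 0 0 0 100;0 0 -0.06 0 0 0 100;0 0 -0.02 0 0 0 100;0 0 0 0 0 0 100;0 0 0 0 0 0 100;0 0 0 0 0 0 40;0 0 0 0 0 0 40;0 0 0 0 0 0 40;0 0 0 0 0 0 40;0 0 0 0 0 0 40;0 0 0 0 0 0 40;0 0 0 0 0 0 40;0 0 0 0 0 0 40;0 0 0 0 0 0 40",
  "force": 60
}}

```text
time_s: 19.28
eef_pos: [478.2, 84.6, 28.0]
ee_rot: [0.0, -0.102, 0.995, -0.0]
force: [-1.7, -0.0, 6.6]
grip_width: 0.564
grip_force: 63.2
```

Call:
{"method": "drive_tool", "body": {
  "commands": "0 0 0.03 0 0 0 40;0 0 0.05 0 0 0 40;0 0 0.1 0 0 0 40;0 0 0.2 0 0 0 40;0 0 0.3 0 0 0 40;0 0 0.3 0 0 0 40;0 0 0.2 0 0 0 40;0 0 0 0 0 0 40;0 0 0 0 0 0 40;0 0 0 0 0 0 40"
}}

```text
time_s: 20.12
eef_pos: [477.2, 84.7, 144.3]
ee_rot: [-0.001, -0.101, 0.995, 0.0]
force: [-0.7, -0.6, -2.7]
grip_width: 0.568
grip_force: 62.7
```

```bash
python3 - <<'E'
from h import *
s=sense();p=capture("wrist");np.savez("w9.npz",s=s,p=p);cv2.imwrite("pics/v9.png",p["pixels"])
print(s["eef_pos"],s["force"],s["joints"])
E
```

```text
[477.21504269  84.66832435 144.34549838] [-0.67849755 -0.5882792  -2.74450173] [-6.67470245e-02  3.39521020e-01  1.75479703e+00  4.27238322e-05
  1.04906669e+00 -1.84083765e+00]
```

View pics/v9.png

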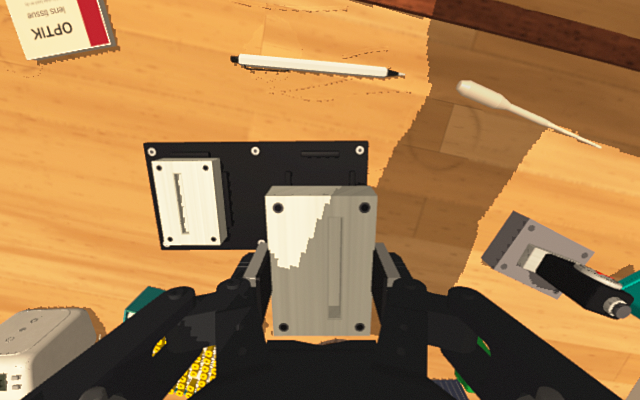

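The plate is held level and square; the other plate sits in its bay. I'm carrying this one to the tray.

Call:
{"method": "drive_tool", "body": {
  "commands": "-0.01 -0.15 0 0 0 -0.087 40;-0.015 -0.3 0 0 0 -0.087 40;-0.015 -0.33 0 0 0 -0.087 40;-0.015 -0.33 0 0 0 0 40;-0.015 -0.33 0 0 0 0 40;-0.015 -0.33 0 0 0 0 40;-0.015 -0.33 0 0 0 0 40;-0.015 -0.33 0 0 0 0 40;-0.015 -0.33 0 0 0 0 40;-0.015 -0.33 0 0 0 0 40;-0.015 -0.33 0 0 0 0 40;-0.01 -0.3 0 0 0 0 40;0 -0.15 0 0 0 0 40;0 -0.06 0 0 0 0 40;0 0 0 0 0 0 40;0 0 0 0 0 0 40;0 0 0 0 0 0 40;0 0 0 0 0 0 40"
}}

```text
time_s: 21.67
eef_pos: [461.1, -307.2, 145.1]
ee_rot: [-0.0, 0.0, 1.0, 0.0]
force: [1.2, 0.9, -1.7]
grip_width: 0.569
grip_force: 62.8
```

```bash
python3 - <<'E'
from h import *
s=sense();p=capture("wrist");np.savez("w10.npz",s=s,p=p);cv2.imwrite("pics/v10.png",p["pixels"])
print(s["eef_pos"],s["force"],s["ee_rot"])
E
```

```text
[ 461.06902427 -307.18363597  145.13114553] [ 1.24234124  0.93339012 -1.71595118] [-1.79925719e-04  1.73143644e-04  9.99999939e-01  2.43818612e-04]
```

View pics/v10.png

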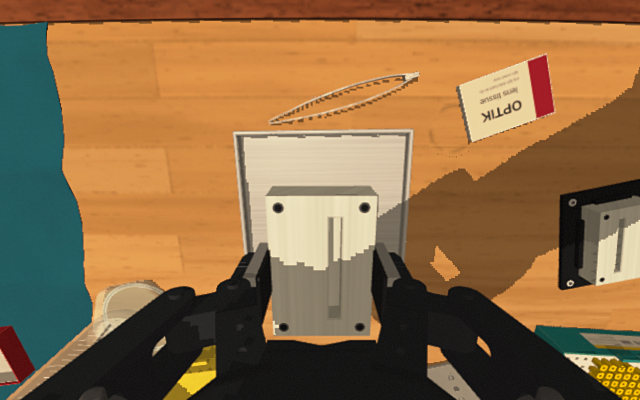

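The near tray rim's corners show at (235,132) and (412,130), with the plate square to the tray.

```bash
python3 - <<'E'
from h import *
d=np.load("w10.npz",allow_pickle=True);s=d["s"].item();p=d["p"].item()
a=onz(p,(235,132),15,s);b=onz(p,(412,130),15,s);print(a,b,(a+b)/2+[62.5,0,0],b-a)
E
```

```text
[ 402.2835098  -379.54576023   15.        ] [ 400.68075411 -230.43270188   15.        ] [ 463.98213195 -304.98923106   15.        ] [ -1.60275569 149.11305835   0.        ]
```

Call:
{"method": "drive_tool", "body": {
  "commands": "0.015 0.01 -0.1 0 0 0 40;0.015 0.01 -0.2 0 0 0 40;0 0 -0.25 0 0 0 40;0 0 -0.25 0 0 0 40;0 0 -0.2 0 0 0 40;0 0 -0.1 0 0 0 40;0 0 -0.06 0 0 0 40;0 0 0 0 0 0 40;0 0 0 0 0 0 40;0 0 0 0 0 0 40"
}}

```text
time_s: 22.55
eef_pos: [464.4, -306.8, 30.4]
ee_rot: [0.001, 0.001, 1.0, -0.001]
force: [0.7, 0.2, -2.2]
grip_width: 0.571
grip_force: 62.7
```

Call:
{"method": "drive_tool", "body": {
  "commands": "0 0 -0.02 0 0 0 40;0 0 -0.015 0 0 0 40;0 0 -0.01 0 0 0 40;0 0 0 0 0 0 40;0 0 0 0 0 0 40;0 0 0 0 0 0 40"
}}

```text
time_s: 23.05
eef_pos: [463.9, -306.4, 24.8]
ee_rot: [0.0, 0.001, 1.0, -0.0]
force: [-0.2, 0.1, -2.5]
grip_width: 0.569
grip_force: 62.7
```

Call:
{"method": "drive_tool", "body": {
  "commands": "0 0 -0.01 0 0 0 40;0 0 0 0 0 0 40;0 0 0 0 0 0 40;0 0 0 0 0 0 40"
}}

```text
time_s: 23.38
eef_pos: [464.0, -306.5, 24.0]
ee_rot: [0.0, 0.001, 1.0, -0.0]
force: [0.4, 0.8, 2.8]
grip_width: 0.57
grip_force: 63.2
```

Contact with the tray floor. I'm releasing the plate and rising.

Call:
{"method": "drive_tool", "body": {
  "commands": "0 0 0 0 0 0 62;0 0 0 0 0 0 70;0 0 0 0 0 0 85;0 0 0 0 0 0 90;0 0 0 0 0 0 90;0 0 0 0 0 0 90;0 0 0.05 0 0 0 90;0 0 0.1 0 0 0 90;0 0 0.2 0 0 0 90;0 0 0.3 0 0 0 90;0 0 0.3 0 0 0 90;0 0 0.3 0 0 0 90;0 0 0.3 0 0 0 90;0 0 0 0 0 0 90;0 0 0 0 0 0 90;0 0 0 0 0 0 90"
}}

```text
time_s: 24.72
eef_pos: [463.6, -306.1, 178.6]
ee_rot: [-0.0, 0.001, 1.0, 0.0]
force: [0.2, 0.3, -0.1]
grip_width: 0.901
grip_force: 0.0
```

```bash
python3 - <<'E'
from h import *
s=sense();p=capture("wrist")
print(s["time_s"],s["eef_pos"],s["force"])
for n,z in[("plate_a",22),("tray",5)]: print(n,[(np.round(b["position"]),round(b["confidence"],2),np.round(onz(p,b["position"],z,s))) for b in boxes_of(p,n)])
g=cv2.cvtColor(p["pixels"],cv2.COLOR_BGR2GRAY)
# plate contour corners projected to z=22
m=np.array([464,-306.5]);
q=np.array([proj(p,[m[0]+i*37.5,m[1]+j*25,22],s) for i,j in((-1,-1),(-1,1),(1,1),(1,-1))]);print(np.round(q))
e=cv2.Canny(g,60,150);hit=[e[int(round(v)),int(round(u))-4:int(round(u))+5].any() for k in range(4) for t in np.linspace(.1,.9,9) for u,v in [q[k]*(1-t)+q[(k+1)%4]*t]]
print(np.array(hit).reshape(4,9).sum(1))
for n in("scene","side"):
    p=capture(n)
    for o,z in[("gauge",62),("plate_a",26),("bench_timer",40),("stain_jar",50),("pen_2",5),("lens_tissue",10)]: print(n,o,[(np.round(b["position"]),round(b["confidence"],2)) for b in boxes_of(p,o)])
E
```

```text
24.7167 [ 463.64139499 -306.11399623  178.58506193] [ 0.22608696  0.3221713  -0.09050373]
plate_a [(array([584., 224.]), 0.75, array([498., -35.,  22.])), (array([319., 192.]), 0.66, array([ 464., -308.,   22.]))]
tray [(array([349., 180.]), 0.87, array([ 455., -278.,    5.])), (array([474., 382.]), 0.36, array([ 721., -108.,    5.]))]
[[294. 154.]
 [347. 154.]
 [345. 228.]
 [296. 228.]]
[9 9 7 1]
scene gauge [(array([281., 165.]), 0.76), (array([245., 172.]), 0.64), (array([226., 168.]), 0.61)]
scene plate_a [(array([437., 290.]), 0.9), (array([344., 229.]), 0.73)]
scene bench_timer [(array([423., 202.]), 0.83)]
scene stain_jar [(array([297., 145.]), 0.77)]
scene pen_2 [(array([287., 254.]), 0.56)]
scene lens_tissue [(array([359., 288.]), 0.62)]
side gauge [(array([333., 180.]), 0.6)]
side plate_a [(array([301., 322.]), 0.88), (array([313., 242.]), 0.86)]
side bench_timer []
side stain_jar [(array([362., 174.]), 0.7)]
side pen_2 [(array([255., 231.]), 0.39)]
side lens_tissue [(array([255., 281.]), 0.82)]
```

```bash
python3 -c "
from rig import finish_job; print(finish_job())"
```

```text
the job is handed in; nothing more can be done
None
```

I gauged the plate in the nest's +y bay at about 11 mm (about 10 N, held for over a second), stood the gauge back on its rest, laid that full-depth plate in the tray, left the other in the nest, and handed the job in at about 25 s; no verdict came back.

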